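# Register a proof block in the proofing jig and pin it with the hold-down weight

### The arm

A 6-joint arm with a two-finger parallel gripper is mounted at the origin on the work surface. World frame = base frame: x ahead of the robot, y to its left, z up, the work surface at z = 0. Lengths are in m, angles in degrees, forces in N, time in s.
With the tool pointing down it reaches from about 0.4 to 0.825 m from the base axis. Payload 7 kg.
Tool frame: the origin (TCP) lies midway between the tips of the shut fingers; the grasp point (between the pads) lies 19 mm behind it; z points along the fingers, y is the line along which they close (so a half turn about z gives the same grasp; the last joint's range is limited). The gripper opens to 88 mm and grips with 3 to 60 N. Pads are 19 mm wide; open, the fingers measure 130 mm over their backs; the gripper's body (78 mm by 193 mm) begins 47 mm behind the grasp point.
Start: joints at [-54.425, 20.546, 0.682, 0, -70.136, -16.507], TCP at [0.22, -0.638, 0.227] pointing down, gripper open.
Joint ranges: [-176.03, 176.03], [-82.01, 121.73], [-58.28, 71.71], [-173.87, 95.51], [-174.79, -0.11], [-173.66, 173.66]. Speed limits (degrees/s): [136.94, 136.94, 172.46, 180, 180, 180].

### API

Orientations are given as [roll, pitch, yaw] about the fixed x, y, z axes, in that order (R = Rz(yaw) Ry(pitch) Rx(roll)).
In Python, from plant import get_state, optics, order gives the robot as it stands. The module is installed in compiled form; this text tells all that it offers.
- The arm moves only by the tool send_rows, never from a script. Its argument "moves" is a list of rows, each an object with "slide": the shift along the tool's x, y, z as a fraction of full scale, a list of three; "turn": the turn about the tool's z as a fraction of full scale; "gripper": the opening, from 0 (shut) to 1 (fully open). A call has exactly 5 rows; each row is the pose to reach, as a shift and turn from the pose commanded when the call began, along the tool's axes at that moment; what a row does not reach only later rows make up. Full scale, the value 1, is 150 mm for a shift and 90 degrees for a turn. A row lasts 1/12 s, in which the tool goes at most 41.7 mm and 7.16 degrees, less where a joint would pass 70% of its speed; a pose out of reach is approached as far as the arm can. A call with a number of a shift or a turn outside -1 to 1 is refused whole. A call with a gripper value outside its range is refused whole. The fingers move at their own pace and stop on an object; "newtons" is the grip in N (left out, the last holds). Time passes only in rows, so rows that repeat a pose let the fingers close, or fill a call up. It gives the time, the measured TCP pose, the force, the opening and the grip force at its end, in the units of the state.
- get_state(): the state, without advancing time (a new reading comes with each control period).
- optics.capture(name): name is "scene" or "top" or "wrist"; returns a dict with "img" (420x560x3 uint8, red, green, blue), "intrinsics" (3x3 intrinsics, pixels), "origin" and "attitude" of the camera in the world. Camera axes: x right, y down, z forward; pixel columns grow to the right and rows downward; lengths in m; the calibration is good to about 2 mm. The wrist camera is an equidistant fisheye: a pixel r from the principal point sees the ray r / f radians off the axis. A picture is of the moment at which its call begins. There is no depth.
- order.close_job(): hands the job in; it is judged then, once.
Trained networks look in the newest picture that a camera, given by its name, has taken for a name from the list of things; names that differ only in an ending like _2 or _b are one class to them, and where a whole thing is asked for, a point or a joint stands for the part that bears it (a point fixed in the world has none). Each returns a list of dicts, best first, with "p" (0 to 1); they miss things now and then, are a little off and sometimes report something else, mostly with a low value. They report only what shows in the picture. A call takes as long as a camera call. They do not tell look-alikes from the thing itself.
- optics.look_for(camera, name): "location" ([x, y, z] in m, in world coordinates, good to about 4 mm: the middle of the surface that is visible of it).
The state is a dict: "time_s": time; "joints": joint angles; "qd": joint speeds; "joint_torque": joint torques, N m; "tcp_pos": TCP position; "eef_rot": TCP orientation; "contact_force": force on the tool from outside, world axes, zero at the start; "moment": the same for the moment, N m; "gripper_width": finger opening in m; "gripper_force": force on a finger pad.
Only numpy, scipy, OpenCV 4.12 (cv2) and the standard library are available. Lean on these libraries where they do the work, as an engineer would, in place of code of your own. Each camera call takes 0.05 s, during which the arm holds its last target. There are 200 camera calls.

### The job

Lay the bare metal proof block flat in the proofing jig with its long side along the long far stop, and push it fully home, flush against both the long stop and the side stop. Then lift the hold-down weight up and off its fork bracket and set it down gently, upright, on the middle of the block, so that the block stays flush against both stops. Keep the weight upright throughout and leave the ink tin, the hand roller, the small bottle and the small offcut where they are.

Things in the scene. Friction and masses are not known exactly. Their poses are not given: they have to be found in the camera images.
- block: the proof block: plain aluminium slab, 50 mm (its x) by 100 mm (its y) by 18 mm thick, about 0.24 kg, lying flat and loose on the bench at any yaw, in one of four places left or right of the jig. Origin: centre of its underside. Sliding it takes 1 to 7 N. A half turn makes no difference
- jig: proofing jig, fixed: flat dark wooden bed 150 (x) by 180 (y) mm, 10 mm high; two dark steel stop bars 12 mm thick rise 20 mm above it; other two sides open. Origin: centre of underside. Long far stop: face at x = +55 mm, y -75 to +75. Side stop: face at y = +65 mm, x +5 to +55. Block home: its centre at x +30, y +15, underside z 10 mm, its y axis along the jig's y
- jig_corner (a point): the inside corner of the jig on the bed surface, where the planes of the two stop faces meet (x +55, y +65, z +10 mm from the jig's origin); axes as the jig's
- weight: hold-down weight, steel, about 0.35 kg, round about z, 100 mm tall, hanging upright with its collar's underside on the bracket's prongs. Origin: centre of its base's underside. From the bottom: base disc 40 mm diameter, 0 to 16 mm; stem 12 mm diameter, to 50 mm; collar 30 mm diameter, to 56 mm; black grip 22 mm diameter, to 100 mm
- weight_grip (a point): a point on the weight's axis, on the black grip, 80 mm above the base's underside: where to pinch it from above
- bracket: fork bracket, fixed, in one of the four places; origin on the bench under the hanging weight's axis. Foot x -24 to +60, y +-35, 10 mm high; post x +39 to +53, 34 mm wide, 130 mm high; two prongs 9 mm wide, 6 thick, tops 130 mm high, from the post to x -24 mm, 16 mm slot between them, open mouth at -x; the last 5 mm of each prong is turned up 10 mm
- bracket_seat (a point): midway between the prongs, level with their tops (130 mm up), where the centre of the collar's underside rests. The weight comes out by lifting it more than 10 mm (less than 28 mm, where its base meets the prongs), then moving it at least 45 mm along the bracket's -x
- tin: bystander: closed ink tin, 68 mm diameter, 58 mm high, standing on the bench. Origin: centre of its underside
- roller: bystander: hand ink roller lying on the bench, about 130 mm long along its x (roller 32 mm diameter, 60 mm wide at +x, handle towards -x), 32 mm high. Origin: on the bench under the middle of its length
- offcut: bystander: small aluminium offcut, 30 mm (x) by 45 mm (y) by 18 mm, lying beyond the jig to the left or right. Origin: centre of its underside
- flask: bystander: small amber glass bottle, 44 mm diameter, 105 mm high, standing beyond the jig to the left or right. Origin: centre of its underside
Not all that is in view belongs to the job. Leave any green or purple look-alike of the weight alone.

How it is judged (in metres and radians):
On the way, in this order (a step that is already met when the one before it is completed fails the run):
1. the block lies on the jig's bed, flush against both stops, while the weight still hangs in its bracket (x of block in the frame of jig between 0.028 and 0.032 m and y of block in the frame of jig between 0.013 and 0.017 m and z of block in the frame of jig below 0.012 m and angle between the y axis of block and the y axis of jig, either way round below 0.025 rad and distance between weight_grip and bracket_seat below 0.036 m), for 0.2 s.
2. the weight has been lifted up over the prong ends (z of weight in the frame of bracket above 0.088 m), for 0.05 s.
At the end, for the whole second after the job is handed in: The block lies flat on the jig's bed within 2 mm of both stops and within 0.025 rad of square to them, and the weight stands upright and still on it, its axis within 12 mm of the block's centre (x of block in the frame of jig between 0.028 and 0.032 m and y of block in the frame of jig between 0.013 and 0.017 m and z of block in the frame of jig below 0.012 m and angle between the y axis of block and the y axis of jig, either way round below 0.025 rad and horizontal distance between weight and block below 0.012 m and z of weight in the frame of block between 0.0155 and 0.0205 m and angle between weight's own z axis and vertical below 0.06 rad and linear speed of each of weight, block below 0.02 m/s); the robot touches nothing.
It fails at once if the tin, the hand roller, the offcut or the small bottle is pushed more than 15 mm, or the bottle tipped (distance of any of tin, roller, offcut, flask from where it was at the start of the episode above 0.015 m or angle between flask's own z axis and vertical above 0.5 rad).
It fails at once if the weight is tipped more than 0.5 rad (angle between weight's own z axis and vertical above 0.5 rad).
It fails at once if the weight is dropped or struck onto the block (comes down faster than 0.25 m/s within the last 15 mm, or presses with over 60 N) (contact force between weight and block above 60 N or (horizontal distance between weight and block below 0.04 m and z of weight in the frame of block below 0.033 m and linear speed of weight above 0.25 m/s)).
It also fails if it takes over 72 s, if anything falls off the work surface, if the arm or the gripper's body presses on something with over 40 N, if the wrist force passes 120 N, or if a joint passes its speed limit or range.

## Working session

There is one attempt and no reset: what is moved stays moved. The work goes in short steps, Python scripts to look and compute and a tool call to move; the robot and the scene stay as the last step left them, time stands still between calls to the robot, and variables do not carry over. Pictures are saved under pics/ and viewed, at most 10 in all, crops included, and the job is handed in when it is done.

Besides the shell and the picture viewer there is one more tool, called after "Emit:" by a JSON object that holds its "api" and its "payload". send_rows: Moves the arm, as the interface text tells. Shift numbers are shares of 150 mm and turn numbers shares of 90 degrees, none past 1 either way. Its arguments: {"type":"object","properties":{"moves":{"type":"array"},"newtons":{"type":"number"}},"required":["moves"]}

```bash
mkdir -p pics
cat > h.py <<'E'
import numpy as np, cv2
from plant import get_state, optics, order
from scipy.spatial.transform import Rotation as R
def snap(n,f=None):
    c=optics.capture(n)
    if f: cv2.imwrite('pics/'+f,c['img'][:,:,::-1])
    return c
def att(c):
    a=np.array(c['attitude'],float)
    return a if a.shape==(3,3) else R.from_euler('xyz',a,degrees=True).as_matrix()
def ray(c,u,v):
    K=np.array(c['intrinsics']); return att(c)@np.array([(u-K[0,2])/K[0,0],(v-K[1,2])/K[1,1],1.])
def onz(c,u,v,z):
    d=ray(c,u,v); o=np.array(c['origin']); return o+d*(z-o[2])/d[2]
def proj(c,p):
    q=att(c).T@(np.array(p)-c['origin']); K=np.array(c['intrinsics']); return (K@(q/q[2]))[:2]
E
python3 - <<'E'
from h import *
for n in('scene','top'):
    c=snap(n,n+'1.png'); print(n,np.array(c['intrinsics']).tolist(),c['origin'],c['attitude'])
    for t in('block','jig','jig_corner','weight','weight_grip','bracket','bracket_seat','tin','roller','offcut','flask'):
        print(t,[(np.round(d['location'],3).tolist(),round(d['p'],2),np.round(proj(c,d['location'])).tolist()) for d in optics.look_for(n,t)[:3]])
print(get_state())
E
```

```text
scene [[431.36282531244535, 0.0, 282.69332464124926], [0.0, 431.36282531244535, 205.96351477536376], [0.0, 0.0, 1.0]] [0.98489173 0.24444292 0.91514618] [-148.91609271   -0.64370732  116.60622537]
block [([0.427, -0.272, 0.02], 0.72, [199.0, 144.0])]
jig [([0.507, -0.021, 0.011], 0.76, [269.0, 206.0])]
jig_corner [([0.51, -0.027, 0.011], 0.67, [266.0, 205.0])]
weight [([0.592, 0.314, 0.139], 0.74, [401.0, 272.0]), ([0.551, 0.222, 0.059], 0.68, [358.0, 253.0]), ([0.717, 0.338, 0.06], 0.68, [383.0, 347.0])]
weight_grip [([0.56, 0.407, 0.057], 0.7, [439.0, 294.0]), ([0.634, 0.404, 0.058], 0.67, [428.0, 324.0]), ([0.592, 0.308, 0.134], 0.59, [398.0, 272.0])]
bracket [([0.632, 0.305, 0.035], 0.56, [379.0, 305.0])]
bracket_seat [([0.628, 0.307, 0.036], 0.57, [381.0, 304.0])]
tin [([0.423, 0.253, 0.059], 0.63, [391.0, 213.0]), ([0.424, -0.274, 0.018], 0.46, [199.0, 143.0])]
roller [([0.591, -0.29, 0.024], 0.91, [157.0, 186.0])]
offcut [([0.591, 0.311, 0.137], 0.67, [400.0, 272.0]), ([0.68, 0.145, 0.018], 0.58, [300.0, 295.0])]
flask []
top [[435.25438276023965, 0.0, 282.998429788201], [0.0,
[... 1077 characters left out ...]
 157.0])]
{'time_s': 1.2, 'joints': array([-5.44256095e+01,  2.05473175e+01,  6.81921540e-01, -8.94363935e-04,
       -7.01347787e+01, -1.65055480e+01]), 'qd': array([ 0.00497661, -0.02157757, -0.08447613, -0.16393443, -0.0381679 ,
       -0.05024723]), 'joint_torque': array([ 1.36309106e-05, -5.82398665e+01,  2.93302971e+01,  7.00258568e+00,
        1.23508854e-02, -3.60966237e-05]), 'tcp_pos': array([ 0.22049376, -0.63795342,  0.22654733]), 'eef_rot': array([ 1.79999594e+02,  7.56867112e-04, -1.60931461e+02]), 'contact_force': array([ 0.1412481 , -0.14803484,  0.29292215]), 'moment': array([-0.02809019,  0.00884835,  0.02262934]), 'gripper_force': 0.0, 'gripper_width': 0.08799081056002842}
```

View pics/scene1.png

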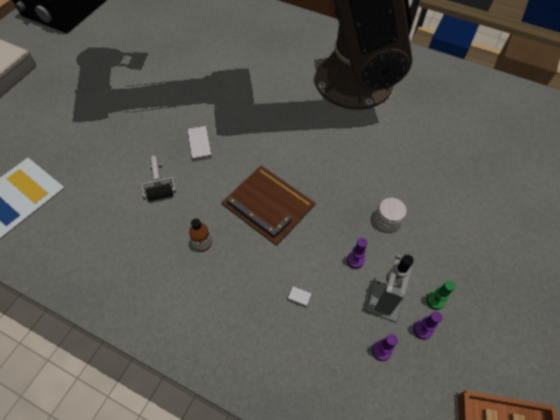

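View pics/top1.png

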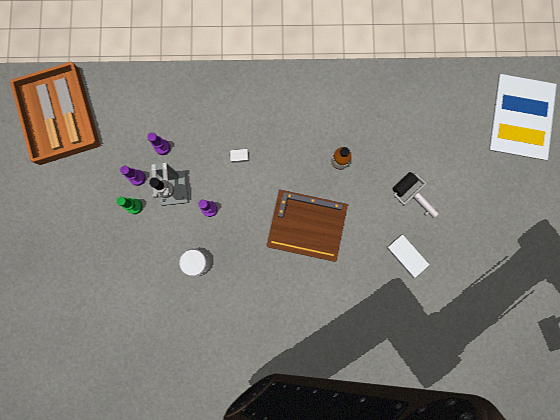

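The scene picture shows the bare block at (199,143), the brown jig at (269,205) with its stops on the far side and +y side, and the black-gripped weight in the fork at (400,270). Purple look-alikes stand at (358,253), (384,347) and (428,324), and a green one at (440,295). The top picture has the block at (408,256), the jig at (308,225), the weight at (160,187), the flask at (342,158) and the offcut at (239,155). Next I'll triangulate the outlines and confirm the weight in a crop.

```bash
cat > m.py <<'E'
from h import *
from scipy.optimize import least_squares
S=snap('scene');T=snap('top')
def crop(c,x0,y0,x1,y1,s): return cv2.resize(c['img'][y0:y1,x0:x1,::-1],None,fx=s,fy=s,interpolation=cv2.INTER_CUBIC)
a=crop(S,340,235,460,365,4.5); b=crop(T,110,125,230,225,4.5)[:,:]
h=min(a.shape[0],600); im=np.zeros((585,800,3),np.uint8)
a=cv2.resize(a,(400,433)); b=cv2.resize(b,(400,333)); im[:433,:400]=a; im[:333,400:]=b
cv2.imwrite('pics/w.png',im)
def tri(us,ut):
    A=[];o=[]
    for c,u in((S,us),(T,ut)):
        d=ray(c,*u);d/=np.linalg.norm(d);A.append(np.eye(3)-np.outer(d,d));o.append(A[-1]@np.array(c['origin']))
    p=np.linalg.lstsq(np.vstack(A),np.hstack(o),rcond=None)[0]
    return p, np.linalg.norm(proj(S,p)-us)
def rect(c,seed,kind):
    hsv=cv2.cvtColor(c['img'],cv2.COLOR_RGB2HSV)
    m=(hsv[...,2]>150)&(hsv[...,1]<60) if kind=='w' else (hsv[...,1]>90)&((hsv[...,0]<20)|(hsv[...,0]>170))
    m=cv2.morphologyEx(m.astype(np.uint8),cv2.MORPH_CLOSE,np.ones((3,3)))
    n,l,st,ce=cv2.connectedComponentsWithStats(m)
    i=1+np.argmin(np.hypot(*(ce[1:]-seed).T)+1e3*(st[1:,4]<60))
    cn=max(cv2.findContours((l==i).astype(np.uint8),0,1)[0],key=cv2.contourArea)
    hull=cv2.convexHull(cn); ap=cv2.approxPolyN(hull,4) if hasattr(cv2,'approxPolyN') else cv2.boxPoints(cv2.minAreaRect(cn))
    return np.array(ap).reshape(-1,2).astype(float), ce[i], st[i,4]
for k,ss,tt,z in(('w',(199,143),(408,256),.018),('b',(269,205),(308,225),.01)):
    a=rect(S,ss,k);b=rect(T,tt,k)
    for c,r in((S,a),(T,b)):
        W=np.array([onz(c,*p,z)[:2] for p in r[0]]); print(k,r[2],W.round(4).tolist(),'px',r[0].tolist(),'mean',onz(c,*r[1],z)[:2].round(4),np.linalg.norm(W-np.roll(W,1,0),axis=1).round(4))
    print('tri centre',tri(a[1],b[1]))
E
python3 m.py
```

```text
w 495 [[0.4384, -0.2308], [0.4682, -0.2672], [0.3954, -0.3269], [0.3653, -0.2916]] px [[210.0, 153.0], [192.0, 156.0], [188.0, 129.0], [205.0, 126.0]] mean [ 0.4185 -0.2777] [0.0952 0.047  0.0941 0.0464]
w 830 [[0.399, -0.3256], [0.3652, -0.289], [0.4424, -0.2256], [0.4769, -0.2622]] px [[429.0, 264.0], [415.0, 278.0], [388.0, 247.0], [402.0, 233.0]] mean [ 0.4202 -0.2754] [0.1004 0.0498 0.1    0.0503]
tri centre (array([ 0.42043031, -0.27508796,  0.02134518]), np.float64(0.2544623027170403))
b 3251 [[0.4487, 0.0762], [0.5942, 0.0427], [0.5536, -0.1297], [0.4069, -0.0967]] px [[315.0, 203.0], [276.0, 245.0], [221.0, 203.0], [261.0, 165.0]] mean [ 0.4969 -0.024 ] [0.1779 0.1493 0.1771 0.1503]
b 3728 [[0.5532, -0.128], [0.4096, -0.0959], [0.4494, 0.0789], [0.5942, 0.0445]] px [[347.0, 204.0], [336.0, 261.0], [266.0, 246.0], [279.0, 189.0]] mean [ 0.494  -0.0252] [0.1773 0.1471 0.1793 0.1489]
tri centre (array([ 0.49434077, -0.02545904,  0.00522537]), np.float64(0.02544253669881236))
```

View pics/w.png

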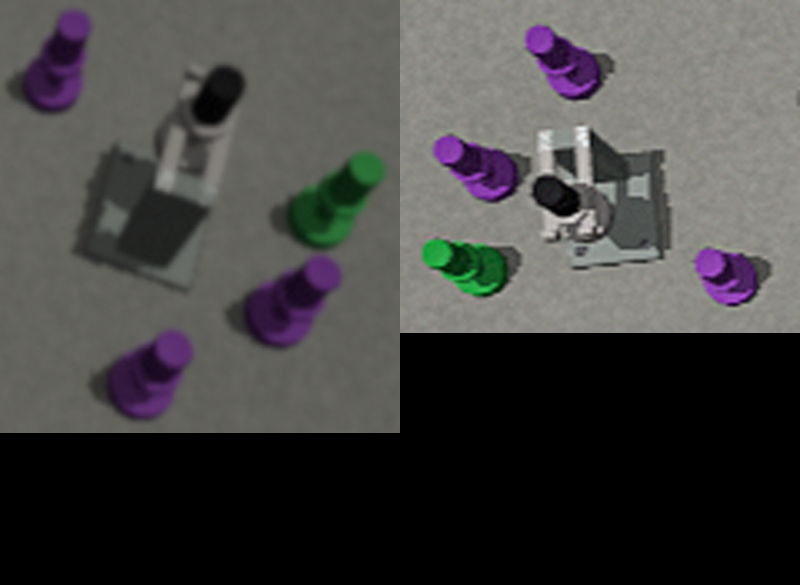

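The weight meant is the steel one with the black grip hanging in the fork (crop (225,90) on the left and (555,195) on the right). The purple and green pieces stand on the bench, so they are look-alikes. The bracket's mouth faces the robot (-x). Moving over the block.

Emit:
{"api": "send_rows", "payload": {"moves": [{"slide":[-0.17,0.155,0.03],"turn":0,"gripper":1},{"slide":[-0.34,0.31,0.05],"turn":0,"gripper":1},{"slide":[-0.51,0.465,0.08],"turn":0,"gripper":1},{"slide":[-0.68,0.62,0.11],"turn":0,"gripper":1},{"slide":[-0.68,0.62,0.11],"turn":0,"gripper":1}]}}

```text
time_s: 1.72
tcp_pos: [0.2881, -0.5125, 0.2097]
eef_rot: [179.9, 0.1, -160.8]
contact_force: [-0.7, 0.3, 0.1]
gripper_width: 0.0879
gripper_force: 0.0
```

Emit:
{"api": "send_rows", "payload": {"moves": [{"slide":[-0.17,0.155,0.03],"turn":0,"gripper":1},{"slide":[-0.34,0.31,0.05],"turn":0,"gripper":1},{"slide":[-0.51,0.465,0.08],"turn":0,"gripper":1},{"slide":[-0.68,0.62,0.11],"turn":0,"gripper":1},{"slide":[-0.68,0.62,0.11],"turn":0,"gripper":1}]}}

```text
time_s: 2.13
tcp_pos: [0.3542, -0.3916, 0.1932]
eef_rot: [180.0, 0.0, -160.8]
contact_force: [-0.1, -0.2, 0.4]
gripper_width: 0.0873
gripper_force: 0.0
```

Emit:
{"api": "send_rows", "payload": {"moves": [{"slide":[-0.17,0.155,0.03],"turn":-0.06,"gripper":1},{"slide":[-0.34,0.31,0.05],"turn":-0.12,"gripper":1},{"slide":[-0.51,0.465,0.08],"turn":-0.18,"gripper":1},{"slide":[-0.69,0.61,0.11],"turn":-0.223,"gripper":1},{"slide":[-0.69,0.61,0.11],"turn":-0.223,"gripper":1}]}}

```text
time_s: 2.55
tcp_pos: [0.4226, -0.2719, 0.1768]
eef_rot: [-180.0, 0.0, -140.4]
contact_force: [0.3, 0.6, 1.1]
gripper_width: 0.0878
gripper_force: 0.0
```

```bash
cat >> h.py <<'E'
def wray(c,u,v):
    K=np.array(c['intrinsics']); x=(u-K[0,2])/K[0,0]; y=(v-K[1,2])/K[1,1]; t=np.hypot(x,y); s=np.sin(t)/t if t else 1
    return att(c)@np.array([x*s,y*s,np.cos(t)])
def wonz(c,u,v,z):
    d=wray(c,u,v); o=np.array(c['origin']); return o+d*(z-o[2])/d[2]
def wproj(c,p):
    q=att(c).T@(np.array(p)-c['origin']); t=np.arctan2(np.hypot(q[0],q[1]),q[2]); K=np.array(c['intrinsics']); f=q[:2]/np.hypot(*q[:2])*t
    return K[0,0]*f[0]+K[0,2],K[1,1]*f[1]+K[1,2]
def go(pos,yaw):
    s=get_state(); M=R.from_euler('xyz',s['eef_rot'],degrees=True).as_matrix()
    d=M.T@(np.array(pos)-s['tcp_pos'])/.15; t=-((yaw-s['eef_rot'][2]+180)%360-180)/90
    print('slide',d.round(3),'turn',round(t,3))
def st():
    s=get_state(); print('t',s['time_s'],s['tcp_pos'].round(4),s['eef_rot'].round(2),'F',s['contact_force'].round(1),'w',round(s['gripper_width'],4),round(s['gripper_force'],1))
E
python3 - <<'E'
from h import *
st(); c=snap('wrist','wr1.png'); np.save('c1.npy',c,allow_pickle=True)
print(np.array(c['intrinsics']).tolist(),c['origin'],c['attitude'])
for n in('block','jig'): print(n,[(np.round(d['location'],4).tolist(),d['p'],np.round(wproj(c,d['location']))) for d in optics.look_for('wrist',n)[:2]])
E
```

```text
t 2.55 [ 0.4226 -0.2719  0.1768] [-1.7999e+02  5.0000e-02 -1.4043e+02] F [0.3 0.6 1.1] w 0.0878 0.0
[[325.19226210127806, 0.0, 283.89716513509575], [0.0, 325.19226210127806, 214.30151730806185], [0.0, 0.0, 1.0]] [ 0.3674679  -0.31656049  0.33419871] [ 1.64610447e+02 -1.37111292e-02  1.29556548e+02]
block [([0.4193, -0.2807, 0.0159], 0.74, array([278., 190.]))]
jig [([0.4805, -0.1032, 0.0102], 0.65, array([360., 321.]))]
```

View pics/wr1.png

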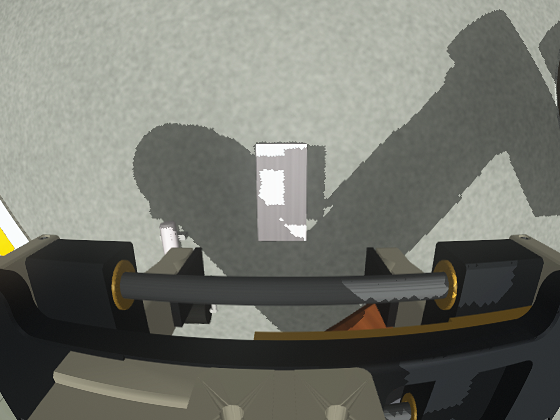

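The wrist view shows the block squarely between the fingers' axes, with corners near (256,143), (307,143), (307,240) and (257,241).

Run:
```python
from h import *
c=np.load('c1.npy',allow_pickle=True).item()
W=np.array([wonz(c,u,v,.018)[:2] for u,v in((256,143),(307,143),(307,240),(257,241))])
print(W.round(4).tolist(),W.mean(0).round(4),np.linalg.norm(W-np.roll(W,1,0),axis=1).round(4))
d=(W[0]+W[1]-W[2]-W[3]); print(np.degrees(np.arctan2(d[1],d[0])))
m=W.mean(0); yaw=np.degrees(np.arctan2(d[1],d[0])); yaw=yaw-180 if yaw>0 else yaw
go([*m,.10],yaw); go([*m,.004],yaw)
```

```text
[[0.3965, -0.3275], [0.3651, -0.2894], [0.4406, -0.2251], [0.4744, -0.2643]] [ 0.4192 -0.2766] [0.1003 0.0494 0.0991 0.0518]
-140.246658449421
slide [ 0.014 -0.001  0.515] turn -0.006
slide [ 1.400e-02 -1.000e-03  1.155e+00] turn -0.006
```

Emit:
{"api": "send_rows", "payload": {"moves": [{"slide":[0.014,0,0.2],"turn":-0.006,"gripper":1},{"slide":[0.014,0,0.4],"turn":-0.006,"gripper":1},{"slide":[0.014,0,0.6],"turn":-0.006,"gripper":1},{"slide":[0.014,0,0.8],"turn":-0.006,"gripper":1},{"slide":[0.014,0,0.95],"turn":-0.006,"gripper":1}]}}

```text
time_s: 3.12
tcp_pos: [0.4174, -0.2776, 0.0327]
eef_rot: [179.9, -0.0, -140.5]
contact_force: [-0.7, -0.0, 0.3]
gripper_width: 0.0878
gripper_force: 0.0
```

Emit:
{"api": "send_rows", "payload": {"moves": [{"slide":[0,0,0.1],"turn":0,"gripper":1},{"slide":[0,0,0.2],"turn":0,"gripper":1},{"slide":[0,0,0.2],"turn":0,"gripper":0.5},{"slide":[0,0,0.2],"turn":0,"gripper":0.4},{"slide":[0,0,0.2],"turn":0,"gripper":0.3}], "newtons": 25}}

```text
time_s: 3.53
tcp_pos: [0.419, -0.2774, 0.0053]
eef_rot: [-180.0, 0.0, -140.4]
contact_force: [0.7, 0.6, -0.7]
gripper_width: 0.0731
gripper_force: 0.0
```

Emit:
{"api": "send_rows", "payload": {"moves": [{"slide":[0,0,0],"turn":0,"gripper":0.3},{"slide":[0,0,0],"turn":0,"gripper":0.3},{"slide":[0,0,0],"turn":0,"gripper":0.3},{"slide":[0,0,0],"turn":0,"gripper":0.3},{"slide":[0,0,0],"turn":0,"gripper":0.3}]}}

```text
time_s: 3.95
tcp_pos: [0.4195, -0.2767, 0.0054]
eef_rot: [-179.9, 0.0, -140.3]
contact_force: [-0.2, -0.1, 5.8]
gripper_width: 0.0498
gripper_force: 25.0
```

```bash
cat >> h.py <<'E'
J=np.array([.5,-.0265]);JY=-13.1
def jp(x,y): return J+R.from_euler('z',JY,degrees=True).as_matrix()[:2,:2]@np.array([x,y])
E
python3 - <<'E'
from h import *
print(jp(-.008,0)); go([*jp(-.008,0),.10],JY-90)
E
```

```text
[ 0.49220819 -0.02468679]
slide [-1.447  0.982 -0.631] turn -0.413
```

Emit:
{"api": "send_rows", "payload": {"moves": [{"slide":[0,0,-0.2],"turn":0,"gripper":0.3},{"slide":[0,0,-0.4],"turn":0,"gripper":0.3},{"slide":[-0.15,0.1,-0.6],"turn":0,"gripper":0.3},{"slide":[-0.32,0.22,-0.63],"turn":0,"gripper":0.3},{"slide":[-0.5,0.34,-0.63],"turn":0,"gripper":0.3}]}}

```text
time_s: 4.37
tcp_pos: [0.4451, -0.1888, 0.1013]
eef_rot: [-179.8, 0.2, -140.4]
contact_force: [0.6, 0.6, -2.9]
gripper_width: 0.0496
gripper_force: 25.0
```

Emit:
{"api": "send_rows", "payload": {"moves": [{"slide":[-0.2,0.13,0],"turn":-0.05,"gripper":0.3},{"slide":[-0.4,0.27,0],"turn":-0.12,"gripper":0.3},{"slide":[-0.6,0.4,0],"turn":-0.18,"gripper":0.3},{"slide":[-0.8,0.54,0],"turn":-0.25,"gripper":0.3},{"slide":[-0.95,0.64,0],"turn":-0.3,"gripper":0.3}]}}

```text
time_s: 4.78
tcp_pos: [0.4924, -0.022, 0.099]
eef_rot: [180.0, 0.0, -112.9]
contact_force: [0.8, -0.2, -2.0]
gripper_width: 0.0499
gripper_force: 25.0
```

Emit:
{"api": "send_rows", "payload": {"moves": [{"slide":[0,0,0],"turn":-0.06,"gripper":0.3},{"slide":[0,0,0],"turn":-0.113,"gripper":0.3},{"slide":[0,0,0],"turn":-0.113,"gripper":0.3},{"slide":[0,0,0],"turn":-0.113,"gripper":0.3},{"slide":[0,0,0],"turn":-0.113,"gripper":0.3}]}}

```text
time_s: 5.2
tcp_pos: [0.492, -0.0248, 0.0989]
eef_rot: [180.0, -0.0, -103.3]
contact_force: [0.1, 0.1, -3.3]
gripper_width: 0.0494
gripper_force: 25.0
```

Run:
```python
from h import *
st(); go([*jp(-.008,0),.04],JY-90); c=snap('wrist','wr2.png'); np.save('c2.npy',c,allow_pickle=True)
```

```text
t 5.2 [ 0.492  -0.0248  0.0989] [ 1.7997e+02 -1.0000e-02 -1.0333e+02] F [ 0.1  0.1 -3.3] w 0.0494 25.0
slide [-0.001 -0.002  0.392] turn -0.003
```

View pics/wr2.png

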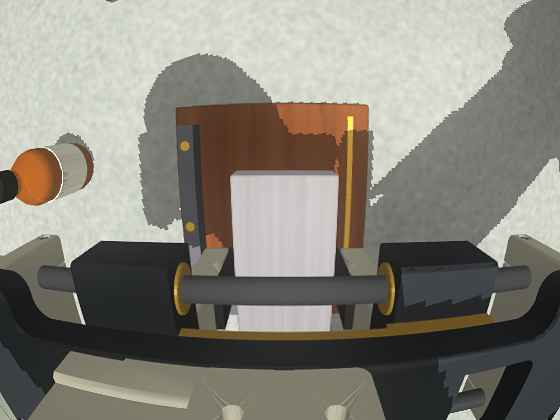

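The wrist view shows the gripped block aligned with the jig, the long stop on the left at columns 180-199 and the jig's -y corners near (177,107) and (369,105). Checking those numbers.

Run:
```python
from h import *
c=np.load('c2.npy',allow_pickle=True).item()
Rm=R.from_euler('z',JY,degrees=True).as_matrix()[:2,:2]
for u,v,z in((177,107,.01),(369,105,.01),(195,125,.03),(366,246,.01),(232,173,.112),(335,172,.112)):
    p=wonz(c,u,v,z)[:2]; print((u,v),p.round(4),'jig frame',(Rm.T@(p-J)).round(4))
```

```text
(177, 107) [ 0.5513 -0.1301] jig frame [ 0.0734 -0.0893]
(369, 105) [ 0.4078 -0.0965] jig frame [-0.0739 -0.0891]
(195, 125) [ 0.5354 -0.1107] jig frame [ 0.0536 -0.074 ]
(366, 246) [0.431  0.0147] jig frame [-0.0766  0.0245]
(232, 173) [ 0.5028 -0.0789] jig frame [ 0.0146 -0.0504]
(335, 172) [ 0.4575 -0.0686] jig frame [-0.0318 -0.0507]
```

Emit:
{"api": "send_rows", "payload": {"moves": [{"slide":[0,0,0.15],"turn":-0.002,"gripper":0.3},{"slide":[0,0,0.3],"turn":-0.002,"gripper":0.3},{"slide":[0,0,0.45],"turn":-0.002,"gripper":0.3},{"slide":[0,0,0.52],"turn":-0.002,"gripper":0.3},{"slide":[0,0,0.547],"turn":-0.002,"gripper":0.3}]}}

```text
time_s: 5.67
tcp_pos: [0.4908, -0.0254, 0.0152]
eef_rot: [179.8, -0.1, -103.1]
contact_force: [-12.0, 3.3, 22.3]
gripper_width: 0.0497
gripper_force: 25.0
```

Emit:
{"api": "send_rows", "payload": {"moves": [{"slide":[-0.02,0,0],"turn":0,"gripper":0.3},{"slide":[-0.04,0,0],"turn":0,"gripper":0.3},{"slide":[-0.06,0,0],"turn":0,"gripper":0.3},{"slide":[-0.08,0,0],"turn":0,"gripper":0.3},{"slide":[-0.08,0,0],"turn":0,"gripper":0.3}]}}

```text
time_s: 6.08
tcp_pos: [0.4959, -0.0121, 0.0177]
eef_rot: [-179.9, 0.1, -103.0]
contact_force: [0.4, 0.9, -2.1]
gripper_width: 0.0496
gripper_force: 25.0
```

Emit:
{"api": "send_rows", "payload": {"moves": [{"slide":[-0.007,0,0],"turn":0,"gripper":0.3},{"slide":[-0.014,0,0],"turn":0,"gripper":0.3},{"slide":[-0.02,0,0],"turn":0,"gripper":0.3},{"slide":[-0.025,0,0],"turn":0,"gripper":0.3},{"slide":[-0.025,0,0],"turn":0,"gripper":0.3}]}}

```text
time_s: 6.5
tcp_pos: [0.4955, -0.0106, 0.0172]
eef_rot: [180.0, -0.1, -103.0]
contact_force: [1.0, -10.2, -0.4]
gripper_width: 0.0498
gripper_force: 25.0
```

Emit:
{"api": "send_rows", "payload": {"moves": [{"slide":[0.005,0,0.006],"turn":0,"gripper":0.3},{"slide":[0.007,0,0.012],"turn":0,"gripper":0.3},{"slide":[0.007,0,0.012],"turn":0,"gripper":0.64},{"slide":[0.007,0,0.012],"turn":0,"gripper":0.64},{"slide":[0.007,0,0.012],"turn":0,"gripper":0.64}]}}

```text
time_s: 6.92
tcp_pos: [0.4961, -0.0099, 0.0154]
eef_rot: [-180.0, 0.0, -103.0]
contact_force: [-0.8, -0.6, -0.0]
gripper_width: 0.0556
gripper_force: 0.0
```

Emit:
{"api": "send_rows", "payload": {"moves": [{"slide":[0,0,0],"turn":0,"gripper":0.64},{"slide":[0,0,-0.1],"turn":0,"gripper":0.64},{"slide":[0,0,-0.22],"turn":0,"gripper":0.64},{"slide":[0,0.18,-0.25],"turn":0,"gripper":0},{"slide":[0,0.37,-0.25],"turn":0,"gripper":0}]}}

```text
time_s: 7.33
tcp_pos: [0.4432, 0.003, 0.0539]
eef_rot: [-179.8, 0.1, -103.0]
contact_force: [-1.2, 1.2, -0.4]
gripper_width: 0.0479
gripper_force: 0.0
```

Emit:
{"api": "send_rows", "payload": {"moves": [{"slide":[0,0,0],"turn":0,"gripper":0},{"slide":[0,0,0],"turn":0,"gripper":0},{"slide":[0,0,0],"turn":0,"gripper":0},{"slide":[0,0,0],"turn":0,"gripper":0},{"slide":[0,0,0],"turn":0,"gripper":0}]}}

```text
time_s: 7.75
tcp_pos: [0.4423, 0.0023, 0.0526]
eef_rot: [-180.0, 0.0, -103.0]
contact_force: [0.8, -1.0, 0.5]
gripper_width: 0.0151
gripper_force: 0.0
```

Run:
```python
from h import *
st(); go([*jp(-.064,.015),.016],JY-90); c=snap('wrist','wr3.png'); np.save('c3.npy',c,allow_pickle=True)
```

```text
t 7.75 [0.4423 0.0023 0.0526] [-179.99    0.   -102.98] F [ 0.8 -1.   0.5] w 0.0151 0.0
slide [0.    0.008 0.244] turn 0.001
```

View pics/wr3.png

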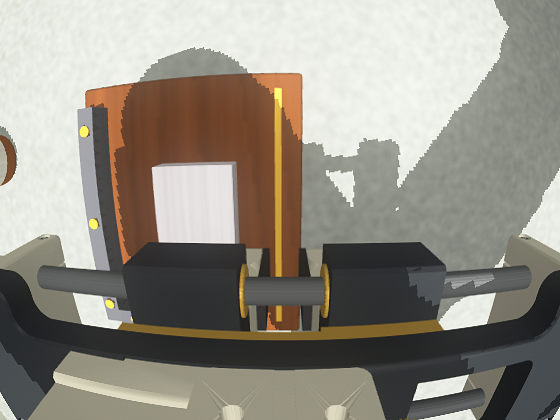

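The block lies squarely on the bed (columns 153-238). The fingers are on its open side and the long stop is at left.

Emit:
{"api": "send_rows", "payload": {"moves": [{"slide":[0,0.05,0],"turn":0,"gripper":0},{"slide":[0,0.05,0],"turn":0,"gripper":0},{"slide":[0,0.05,0.1],"turn":0,"gripper":0},{"slide":[0,0.05,0.2],"turn":0,"gripper":0},{"slide":[0,0.05,0.235],"turn":0,"gripper":0}]}}

```text
time_s: 8.22
tcp_pos: [0.4332, 0.0036, 0.0161]
eef_rot: [179.9, -0.1, -103.0]
contact_force: [-0.6, 0.6, 0.1]
gripper_width: 0.0003
gripper_force: 0.0
```

Emit:
{"api": "send_rows", "payload": {"moves": [{"slide":[0,-0.03,0],"turn":0,"gripper":0},{"slide":[0,-0.07,0],"turn":0,"gripper":0},{"slide":[0,-0.11,0],"turn":0,"gripper":0},{"slide":[0,-0.15,0],"turn":0,"gripper":0},{"slide":[0,-0.19,0],"turn":0,"gripper":0}]}}

```text
time_s: 8.63
tcp_pos: [0.4626, -0.0027, 0.0179]
eef_rot: [180.0, 0.0, -103.0]
contact_force: [-3.4, 1.4, 1.7]
gripper_width: 0.0003
gripper_force: 1.5
```

Emit:
{"api": "send_rows", "payload": {"moves": [{"slide":[0,-0.03,0],"turn":0,"gripper":0},{"slide":[0,-0.06,0],"turn":0,"gripper":0},{"slide":[0,-0.09,0],"turn":0,"gripper":0},{"slide":[0,-0.11,0],"turn":0,"gripper":0},{"slide":[0,-0.11,0],"turn":0,"gripper":0}]}}

```text
time_s: 9.05
tcp_pos: [0.479, -0.0062, 0.0175]
eef_rot: [-180.0, 0.0, -103.0]
contact_force: [-1.0, 0.4, -0.0]
gripper_width: 0.0001
gripper_force: 0.0
```

```bash
cat >> h.py <<'E'
def jt():
    s=get_state(); Rm=R.from_euler('z',JY,degrees=True).as_matrix()[:2,:2]
    print('t',s['time_s'],'jig',(Rm.T@(s['tcp_pos'][:2]-J)).round(4),'z',s['tcp_pos'][2].round(4),'Fjig',(Rm.T@s['contact_force'][:2]).round(1),'Fz',s['contact_force'][2].round(1))
E
python3 - <<'E'
from h import *
jt(); c=snap('wrist','wr4.png'); np.save('c4.npy',c,allow_pickle=True)
E
```

```text
t 9.05 jig [-0.0251  0.015 ] z 0.0175 Fjig [-1.1  0.2] Fz -0.0
```

View pics/wr4.png

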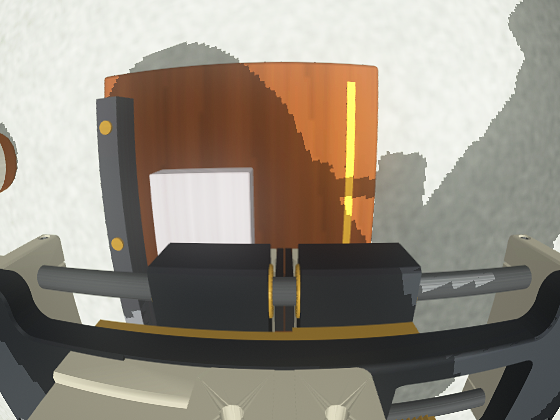

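The block is being pushed square (columns 150-254), with a small gap left to the long stop at column 135. Continuing slowly.

Emit:
{"api": "send_rows", "payload": {"moves": [{"slide":[0,-0.012,0],"turn":0,"gripper":0},{"slide":[0,-0.024,0],"turn":0,"gripper":0},{"slide":[0,-0.036,0],"turn":0,"gripper":0},{"slide":[0,-0.04,0],"turn":0,"gripper":0},{"slide":[0,-0.04,0],"turn":0,"gripper":0}]}}

```text
time_s: 9.52
tcp_pos: [0.4841, -0.0076, 0.0174]
eef_rot: [-180.0, -0.0, -103.0]
contact_force: [-1.0, -0.4, -0.3]
gripper_width: 0.0007
gripper_force: 0.5
```

Emit:
{"api": "send_rows", "payload": {"moves": [{"slide":[0,-0.008,0],"turn":0,"gripper":0},{"slide":[0,-0.016,0],"turn":0,"gripper":0},{"slide":[0,-0.02,0],"turn":0,"gripper":0},{"slide":[0,-0.02,0],"turn":0,"gripper":0},{"slide":[0,-0.02,0],"turn":0,"gripper":0}]}}

```text
time_s: 9.93
tcp_pos: [0.4871, -0.0082, 0.0174]
eef_rot: [-180.0, 0.0, -103.0]
contact_force: [-0.4, -0.1, 0.0]
gripper_width: 0.0003
gripper_force: 0.3
```

Emit:
{"api": "send_rows", "payload": {"moves": [{"slide":[0,-0.006,0],"turn":0,"gripper":0},{"slide":[0,-0.012,0],"turn":0,"gripper":0},{"slide":[0,-0.018,0],"turn":0,"gripper":0},{"slide":[0,-0.02,0],"turn":0,"gripper":0},{"slide":[0,-0.02,0],"turn":0,"gripper":0}]}}

```text
time_s: 10.35
tcp_pos: [0.49, -0.0089, 0.0175]
eef_rot: [-180.0, 0.0, -103.0]
contact_force: [-0.4, 0.4, 0.3]
gripper_width: 0.0005
gripper_force: 0.6
```

Run:
```python
from h import *
jt()
```

```text
t 10.35 jig [-0.0138  0.0149] z 0.0175 Fjig [-0.5  0.3] Fz 0.3
```

Emit:
{"api": "send_rows", "payload": {"moves": [{"slide":[0,-0.008,0],"turn":0,"gripper":0},{"slide":[0,-0.016,0],"turn":0,"gripper":0},{"slide":[0,-0.02,0],"turn":0,"gripper":0},{"slide":[0,-0.025,0],"turn":0,"gripper":0},{"slide":[0,-0.025,0],"turn":0,"gripper":0}]}}

```text
time_s: 10.77
tcp_pos: [0.4937, -0.0097, 0.0175]
eef_rot: [-180.0, 0.0, -103.0]
contact_force: [-0.7, 0.3, -0.4]
gripper_width: 0.0001
gripper_force: 0.6
```

Run:
```python
from h import *
jt()
```

```text
t 10.7667 jig [-0.01    0.0149] z 0.0175 Fjig [-0.8  0.2] Fz -0.4
```

Emit:
{"api": "send_rows", "payload": {"moves": [{"slide":[0,-0.008,0],"turn":0,"gripper":0},{"slide":[0,-0.016,0],"turn":0,"gripper":0},{"slide":[0,-0.02,0],"turn":0,"gripper":0},{"slide":[0,-0.025,0],"turn":0,"gripper":0},{"slide":[0,-0.025,0],"turn":0,"gripper":0}]}}

```text
time_s: 11.18
tcp_pos: [0.4939, -0.0104, 0.0171]
eef_rot: [179.7, -0.1, -103.0]
contact_force: [-14.7, 9.4, 11.7]
gripper_width: 0.0004
gripper_force: 8.2
```

Run:
```python
from h import *
jt()
```

```text
t 11.1833 jig [-0.0096  0.0143] z 0.0171 Fjig [-16.4   5.8] Fz 11.7
```

Emit:
{"api": "send_rows", "payload": {"moves": [{"slide":[0,0.03,0],"turn":0,"gripper":0},{"slide":[0,0.03,-0.12],"turn":0,"gripper":0},{"slide":[0.05,0.03,-0.25],"turn":0,"gripper":0},{"slide":[0.25,-0.08,-0.25],"turn":0,"gripper":0},{"slide":[0.45,-0.17,-0.25],"turn":0,"gripper":0}]}}

```text
time_s: 11.6
tcp_pos: [0.5093, -0.0817, 0.0569]
eef_rot: [-179.7, 0.1, -102.7]
contact_force: [0.3, 0.4, -0.2]
gripper_width: 0.0004
gripper_force: 0.0
```

Emit:
{"api": "send_rows", "payload": {"moves": [{"slide":[0.1,0,0],"turn":0,"gripper":0},{"slide":[0.1,0,0.05],"turn":0,"gripper":0},{"slide":[0.1,0,0.15],"turn":0,"gripper":0},{"slide":[0.1,0,0.25],"turn":0,"gripper":0},{"slide":[0.1,0,0.25],"turn":0,"gripper":0}]}}

```text
time_s: 12.02
tcp_pos: [0.5021, -0.0968, 0.0152]
eef_rot: [179.8, -0.1, -103.0]
contact_force: [-0.8, -0.8, 0.1]
gripper_width: 0.0003
gripper_force: 0.0
```

Run:
```python
from h import *
jt()
```

```text
t 12.0167 jig [ 0.018  -0.0679] z 0.0152 Fjig [-0.6 -1. ] Fz 0.1
```

Emit:
{"api": "send_rows", "payload": {"moves": [{"slide":[-0.03,0,0],"turn":0,"gripper":0},{"slide":[-0.06,0,0],"turn":0,"gripper":0},{"slide":[-0.09,0,0],"turn":0,"gripper":0},{"slide":[-0.12,0,0],"turn":0,"gripper":0},{"slide":[-0.12,0,0],"turn":0,"gripper":0}]}}

```text
time_s: 12.43
tcp_pos: [0.5084, -0.078, 0.0182]
eef_rot: [-179.9, 0.0, -102.9]
contact_force: [-0.2, -0.7, -0.3]
gripper_width: 0.0004
gripper_force: 0.0
```

Emit:
{"api": "send_rows", "payload": {"moves": [{"slide":[-0.008,0,0],"turn":0,"gripper":0},{"slide":[-0.016,0,0],"turn":0,"gripper":0},{"slide":[-0.024,0,0],"turn":0,"gripper":0},{"slide":[-0.03,0,0],"turn":0,"gripper":0},{"slide":[-0.03,0,0],"turn":0,"gripper":0}]}}

```text
time_s: 12.85
tcp_pos: [0.5081, -0.0761, 0.0177]
eef_rot: [180.0, -0.1, -103.0]
contact_force: [-0.3, -8.9, 3.6]
gripper_width: 0.0008
gripper_force: 4.6
```

Run:
```python
from h import *
jt()
```

```text
t 12.85 jig [ 0.0191 -0.0464] z 0.0177 Fjig [ 1.7 -8.7] Fz 3.6
```

Emit:
{"api": "send_rows", "payload": {"moves": [{"slide":[-0.005,0,0],"turn":0,"gripper":0},{"slide":[-0.01,0,0],"turn":0,"gripper":0},{"slide":[-0.014,0,0],"turn":0,"gripper":0},{"slide":[-0.014,0,0],"turn":0,"gripper":0},{"slide":[-0.014,0,0],"turn":0,"gripper":0}]}}

```text
time_s: 13.27
tcp_pos: [0.5077, -0.0757, 0.0177]
eef_rot: [179.9, -0.2, -103.0]
contact_force: [0.5, -20.8, 4.4]
gripper_width: 0.0002
gripper_force: 10.2
```

Run:
```python
from h import *
jt()
```

```text
t 13.2667 jig [ 0.0186 -0.0462] z 0.0177 Fjig [  5.2 -20.2] Fz 4.4
```

Emit:
{"api": "send_rows", "payload": {"moves": [{"slide":[0.03,0,0],"turn":0,"gripper":0},{"slide":[0.04,0,-0.12],"turn":0,"gripper":0},{"slide":[0.0,0.1,-0.25],"turn":0,"gripper":0},{"slide":[-0.15,0.3,-0.25],"turn":0,"gripper":0},{"slide":[-0.38,0.37,-0.25],"turn":0,"gripper":0}]}}

```text
time_s: 13.68
tcp_pos: [0.4646, -0.0057, 0.0554]
eef_rot: [180.0, 0.0, -103.2]
contact_force: [-0.5, 0.1, -0.7]
gripper_width: 0.0005
gripper_force: 0.0
```

Emit:
{"api": "send_rows", "payload": {"moves": [{"slide":[0,0,0],"turn":0,"gripper":0},{"slide":[0,0,0.08],"turn":0,"gripper":0},{"slide":[0,0,0.16],"turn":0,"gripper":0},{"slide":[0,0,0.245],"turn":0,"gripper":0},{"slide":[0,0,0.245],"turn":0,"gripper":0}]}}

```text
time_s: 14.1
tcp_pos: [0.4664, -0.0049, 0.0165]
eef_rot: [179.9, -0.1, -103.0]
contact_force: [-1.1, -0.3, 0.3]
gripper_width: 0.0002
gripper_force: 0.0
```

Run:
```python
from h import *
jt()
```

```text
t 14.1 jig [-0.0376  0.0134] z 0.0165 Fjig [-1.  -0.5] Fz 0.3
```

Pushing the remaining 28 mm to recheck the x seat.

Emit:
{"api": "send_rows", "payload": {"moves": [{"slide":[0,-0.04,0],"turn":0,"gripper":0},{"slide":[0,-0.08,0],"turn":0,"gripper":0},{"slide":[0,-0.12,0],"turn":0,"gripper":0},{"slide":[0,-0.16,0],"turn":0,"gripper":0},{"slide":[0,-0.16,0],"turn":0,"gripper":0}]}}

```text
time_s: 14.52
tcp_pos: [0.4929, -0.0102, 0.0187]
eef_rot: [-179.9, 0.0, -103.0]
contact_force: [0.3, 0.8, 1.1]
gripper_width: 0.0008
gripper_force: 0.0
```

Emit:
{"api": "send_rows", "payload": {"moves": [{"slide":[0,-0.008,0],"turn":0,"gripper":0},{"slide":[0,-0.016,0],"turn":0,"gripper":0},{"slide":[0,-0.024,0],"turn":0,"gripper":0},{"slide":[0,-0.032,0],"turn":0,"gripper":0},{"slide":[0,-0.036,0],"turn":0,"gripper":0}]}}

```text
time_s: 14.93
tcp_pos: [0.4937, -0.0114, 0.0178]
eef_rot: [179.8, -0.1, -103.0]
contact_force: [-12.4, 8.4, 9.4]
gripper_width: 0.0006
gripper_force: 6.7
```

Run:
```python
from h import *
jt()
```

```text
t 14.9333 jig [-0.0096  0.0132] z 0.0178 Fjig [-14.    5.4] Fz 9.4
```

Emit:
{"api": "send_rows", "payload": {"moves": [{"slide":[0,0.03,0],"turn":0,"gripper":0},{"slide":[0,0.03,-0.2],"turn":0,"gripper":0},{"slide":[0,0.03,-0.45],"turn":0,"gripper":0.3},{"slide":[0,0.03,-0.7],"turn":0,"gripper":0.5},{"slide":[0,0.03,-0.95],"turn":0,"gripper":0.6}]}}

```text
time_s: 15.35
tcp_pos: [0.4916, -0.0104, 0.1625]
eef_rot: [-180.0, -0.0, -103.0]
contact_force: [1.7, 0.4, -0.4]
gripper_width: 0.015
gripper_force: 0.0
```

Run:
```python
from h import *
st(); go([.568,.235,.235],-103); c=snap('wrist','wr5.png'); t=snap('top')
a=cv2.resize(t['img'][180:270,250:360,::-1],None,fx=5,fy=5,interpolation=cv2.INTER_CUBIC)
b=c['img'][:420,:,::-1]; im=np.zeros((600,800,3),np.uint8); im[:450,:550]=a; im[450:,550:]=0
im[:420,550:800]=b[:,60:310]; cv2.imwrite('pics/j.png',im); np.save('c5.npy',c,allow_pickle=True)
```

```text
t 15.35 [ 0.4916 -0.0104  0.1625] [-1.7999e+02 -1.0000e-02 -1.0295e+02] F [ 1.7  0.4 -0.4] w 0.015 0.0
slide [-1.708 -0.13  -0.484] turn 0.001
```

View pics/j.png

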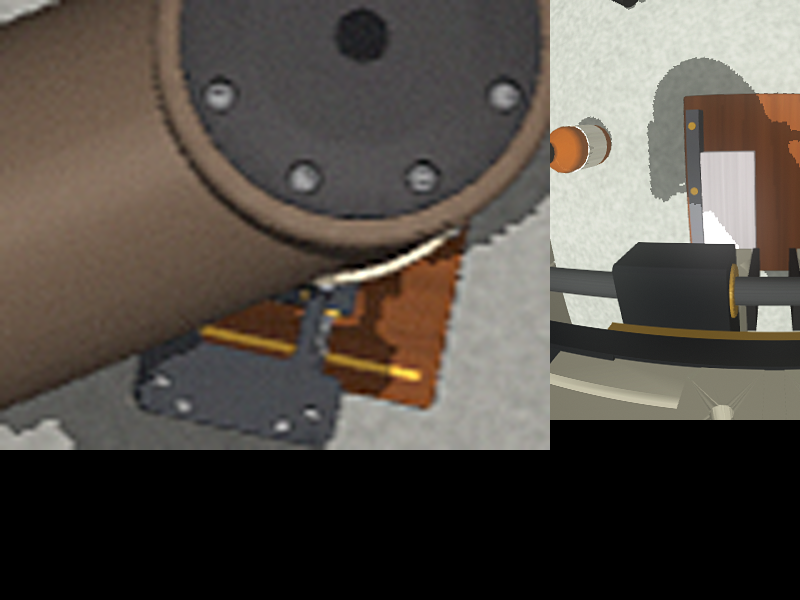

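The wrist half shows the block's edge (column 702) touching the long stop along its whole length; the arm hides the top half. Now to the bracket.

Emit:
{"api": "send_rows", "payload": {"moves": [{"slide":[0,0,-0.2],"turn":0,"gripper":0.6},{"slide":[-0.2,0,-0.45],"turn":0,"gripper":0.6},{"slide":[-0.45,-0.03,-0.48],"turn":0,"gripper":0.7},{"slide":[-0.7,-0.06,-0.48],"turn":0,"gripper":0.7},{"slide":[-0.95,-0.06,-0.48],"turn":0,"gripper":0.7}]}}

```text
time_s: 15.87
tcp_pos: [0.534, 0.1284, 0.2343]
eef_rot: [-179.8, 0.2, -103.0]
contact_force: [0.8, 0.3, -0.4]
gripper_width: 0.056
gripper_force: 0.0
```

Emit:
{"api": "send_rows", "payload": {"moves": [{"slide":[-0.2,-0.02,0],"turn":0,"gripper":0.7},{"slide":[-0.4,-0.04,0],"turn":0,"gripper":0.7},{"slide":[-0.6,-0.06,0],"turn":0,"gripper":0.7},{"slide":[-0.75,-0.07,0],"turn":0,"gripper":0.7},{"slide":[-0.75,-0.07,0],"turn":0,"gripper":0.7}]}}

```text
time_s: 16.28
tcp_pos: [0.5691, 0.2375, 0.2317]
eef_rot: [-180.0, -0.0, -102.8]
contact_force: [-0.1, -0.1, 0.5]
gripper_width: 0.0613
gripper_force: 0.0
```

Run:
```python
from h import *
st(); c=snap('wrist','wr6.png'); np.save('c6.npy',c,allow_pickle=True); print(c['origin'],c['attitude'])
for n in('weight','weight_grip','bracket'): print(n,[(np.round(d['location'],4).tolist(),round(d['p'],2),np.round(wproj(c,d['location']))) for d in optics.look_for('wrist',n)[:4]])
```

```text
t 16.2833 [0.5691 0.2375 0.2317] [-179.99   -0.   -102.83] F [-0.1 -0.1  0.5] w 0.0613 0.0
[0.55310793 0.16879842 0.38918173] [ 1.64642480e+02 -1.29978543e-02  1.67152896e+02]
weight [([0.6288, 0.4001, 0.0342], 0.78, array([267., 322.])), ([0.5798, 0.3032, 0.1628], 0.7, array([289., 304.])), ([0.5479, 0.217, 0.0615], 0.68, array([299., 172.])), ([0.5055, 0.041, 0.0094], 0.15, array([299.,  16.]))]
weight_grip [([0.5525, 0.4039, 0.0326], 0.72, array([325., 312.])), ([0.5481, 0.2136, 0.0635], 0.69, array([299., 169.])), ([0.63, 0.4028, 0.0329], 0.68, array([266., 323.])), ([0.5827, 0.3051, 0.1647], 0.63, array([286., 308.]))]
bracket [([0.6119, 0.3005, 0.0122], 0.78, array([261., 244.])), ([0.5098, 0.0385, 0.007], 0.18, array([295.,  16.]))]
```

View pics/wr6.png

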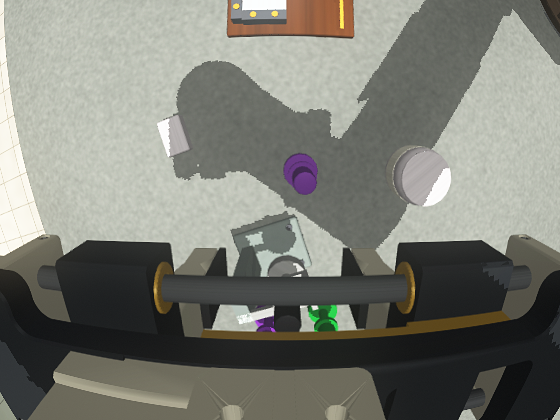

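In the wrist view the black grip shows at (287,318) between the fingers, the bracket foot at (270,240) with its near edge from (233,232) to (295,213), and a purple look-alike at (302,172). I'll move past it so that the weight comes into clear view, and measure from two places.

Emit:
{"api": "send_rows", "payload": {"moves": [{"slide":[-0.2,0,0],"turn":0,"gripper":0.7},{"slide":[-0.45,0,0],"turn":0,"gripper":0.7},{"slide":[-0.7,0,0],"turn":0,"gripper":0.7},{"slide":[-0.8,0,0],"turn":0,"gripper":0.7},{"slide":[-0.8,0,0],"turn":0,"gripper":0.7}]}}

```text
time_s: 16.9
tcp_pos: [0.5955, 0.3528, 0.2319]
eef_rot: [180.0, -0.0, -102.9]
contact_force: [0.4, -0.7, -0.3]
gripper_width: 0.0617
gripper_force: 0.0
```

Run:
```python
from h import *
c=np.load('c6.npy',allow_pickle=True).item()
a,b,d=[wonz(c,*p,.01)[:2] for p in((233,232),(295,213),(311,263))]
print(a,b,np.linalg.norm(a-b),np.degrees(np.arctan2(*(a-b)[::-1])), np.degrees(np.arctan2(*(d-b)[::-1])))
st(); c=snap('wrist','wr7.png'); np.save('c7.npy',c,allow_pickle=True)
for n in('weight','weight_grip','bracket','bracket_seat'): print(n,[(np.round(q['location'],4).tolist(),round(q['p'],2),np.round(wproj(c,q['location']))) for q in optics.look_for('wrist',n)[:4]])
```

```text
[0.64272044 0.27849804] [0.56273716 0.27174601] 0.08026777497548791 4.825361122981481 94.90018891761083
t 16.9 [0.5955 0.3528 0.2319] [ 1.7999e+02 -1.0000e-02 -1.0291e+02] F [ 0.4 -0.7 -0.3] w 0.0617 0.0
weight [([0.5587, 0.4055, 0.0559], 0.81, array([327., 234.])), ([0.7009, 0.3422, 0.054], 0.78, array([187., 207.])), ([0.5828, 0.3094, 0.1801], 0.71, array([287., 166.])), ([0.6244, 0.402, 0.0529], 0.67, array([268., 243.]))]
weight_grip [([0.7028, 0.3423, 0.0554], 0.94, array([186., 208.])), ([0.5597, 0.4057, 0.056], 0.91, array([326., 234.])), ([0.6265, 0.4009, 0.0575], 0.88, array([266., 244.])), ([0.5512, 0.226, 0.0596], 0.84, array([298.,  66.]))]
bracket [([0.6151, 0.3018, 0.1318], 0.72, array([245., 159.]))]
bracket_seat [([0.6151, 0.3015, 0.1306], 0.64, array([245., 159.]))]
```

Emit:
{"api": "send_rows", "payload": {"moves": [{"slide":[-0.15,0,0],"turn":0,"gripper":0.7},{"slide":[-0.3,0,0],"turn":0,"gripper":0.7},{"slide":[-0.3,0,0],"turn":0,"gripper":0.7},{"slide":[-0.3,0,0],"turn":0,"gripper":0.7},{"slide":[-0.3,0,0],"turn":0,"gripper":0.7}]}}

```text
time_s: 17.57
tcp_pos: [0.6052, 0.3937, 0.2329]
eef_rot: [180.0, -0.0, -103.0]
contact_force: [0.9, -0.8, 0.8]
gripper_width: 0.0613
gripper_force: 0.0
```

Run:
```python
from h import *
st(); c=snap('wrist','wr8.png'); np.save('c8.npy',c,allow_pickle=True)
for n in('weight','weight_grip'): print(n,[(np.round(q['location'],4).tolist(),round(q['p'],2),np.round(wproj(c,q['location']))) for q in optics.look_for('wrist',n)[:4]])
a=np.load('c7.npy',allow_pickle=True).item()
im=np.hstack([cv2.resize(q['img'][60:330,180:380,::-1],None,fx=2,fy=2,interpolation=cv2.INTER_CUBIC) for q in (a,c)]); print(im.shape); cv2.imwrite('pics/w2.png',im)
```

```text
t 17.5667 [0.6052 0.3937 0.2329] [ 180.   -0. -103.] F [ 0.9 -0.8  0.8] w 0.0613 0.0
weight [([0.5564, 0.4083, 0.0533], 0.82, array([331., 197.])), ([0.5493, 0.2296, 0.0551], 0.77, array([301.,  31.])), ([0.7021, 0.3447, 0.058], 0.75, array([184., 172.])), ([0.6234, 0.4037, 0.0566], 0.69, array([269., 208.]))]
weight_grip [([0.5498, 0.2296, 0.0593], 0.94, array([300.,  30.])), ([0.6266, 0.4019, 0.0539], 0.91, array([266., 206.])), ([0.7001, 0.3442, 0.0601], 0.82, array([185., 171.])), ([0.553, 0.407, 0.0566], 0.65, array([334., 196.]))]
(540, 800, 3)
```

View pics/w2.png

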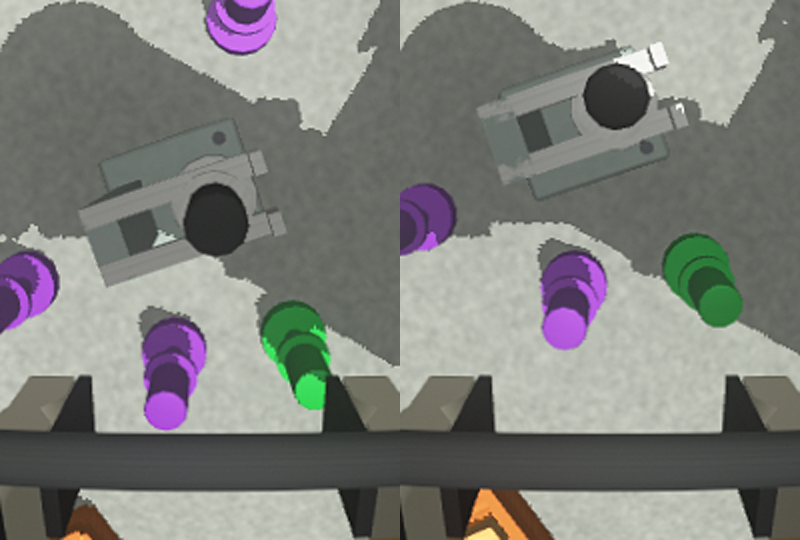

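The two wrist crops show the black grip's top disc centred at (216,224) on the left and (217,97) in the right half. It hangs between the two prongs, whose turned-up ends point right (towards the robot); purple and green look-alikes stand clear of it. Triangulating.

Run:
```python
from h import *
C=[np.load(f'c{i}.npy',allow_pickle=True).item() for i in(7,8)]
A=[];o=[]
for c,u in zip(C,((288,172),(288.5,108.5))):
    d=wray(c,*u);P=np.eye(3)-np.outer(d,d);A.append(P);o.append(P@np.array(c['origin'])); print('at .18',wonz(c,*u,.18).round(4))
print('tri',np.linalg.lstsq(np.vstack(A),np.hstack(o),rcond=None)[0].round(4))
f=lambda u,v:(180+u/2,60+v/2)
for c,p,q in((C[0],(80,211),(248,152)),(C[0],(105,286),(272,237)),(C[1],(78,103),(248,45)),(C[1],(112,183),(270,132))):
    a=wonz(c,*f(*p),.13)[:2];b=wonz(c,*f(*q),.13)[:2]; print(a.round(4),b.round(4),'yaw',np.degrees(np.arctan2(*(a-b)[::-1])).round(1))
```

```text
at .18 [0.5832 0.3131 0.18  ]
at .18 [0.5833 0.3139 0.18  ]
tri [0.5832 0.3137 0.1757]
[0.6365 0.302 ] [0.5653 0.2945] yaw 6.0
[0.6344 0.3347] [0.5632 0.3302] yaw 3.6
[0.6363 0.3001] [0.5653 0.2934] yaw 5.4
[0.6307 0.3351] [0.5646 0.3295] yaw 4.8
```

Run:
```python
from h import *
go([.5833,.3136,.147],-103)
```

```text
slide [0.553 0.023 0.575] turn -0.0
```

Emit:
{"api": "send_rows", "payload": {"moves": [{"slide":[0.2,0.01,0],"turn":0,"gripper":0.7},{"slide":[0.4,0.02,0],"turn":0,"gripper":0.7},{"slide":[0.553,0.023,0],"turn":0,"gripper":0.7},{"slide":[0.553,0.023,0],"turn":0,"gripper":0.7},{"slide":[0.553,0.023,0.1],"turn":0,"gripper":0.7}]}}

```text
time_s: 18.13
tcp_pos: [0.5847, 0.3136, 0.222]
eef_rot: [-179.7, 0.3, -103.0]
contact_force: [0.7, 2.1, 0.6]
gripper_width: 0.0612
gripper_force: 0.0
```

Emit:
{"api": "send_rows", "payload": {"moves": [{"slide":[0,0,0.13],"turn":0,"gripper":0.7},{"slide":[0,0,0.26],"turn":0,"gripper":0.7},{"slide":[0,0,0.39],"turn":0,"gripper":0.7},{"slide":[0,0,0.475],"turn":0,"gripper":0.7},{"slide":[0,0,0.475],"turn":0,"gripper":0.7}]}}

```text
time_s: 18.55
tcp_pos: [0.5818, 0.3133, 0.1435]
eef_rot: [179.8, -0.2, -103.0]
contact_force: [-0.8, -0.9, -0.4]
gripper_width: 0.0611
gripper_force: 0.0
```

Run:
```python
from h import *
st();go([.5833,.3136,.147],-103)
```

```text
t 18.55 [0.5818 0.3133 0.1435] [ 179.82   -0.2  -103.02] F [-0.8 -0.9 -0.4] w 0.0611 0.0
slide [-0.004 -0.009 -0.024] turn -0.0
```

Closing on the grip.

Emit:
{"api": "send_rows", "payload": {"moves": [{"slide":[0,0,0],"turn":0,"gripper":0.45},{"slide":[0,0,0],"turn":0,"gripper":0.35},{"slide":[0,0,0],"turn":0,"gripper":0.2},{"slide":[0,0,0],"turn":0,"gripper":0.1},{"slide":[0,0,0],"turn":0,"gripper":0.1}], "newtons": 20}}

```text
time_s: 18.97
tcp_pos: [0.5836, 0.3149, 0.1474]
eef_rot: [-180.0, 0.1, -103.0]
contact_force: [-0.5, 0.5, 0.4]
gripper_width: 0.0333
gripper_force: 0.0
```

Emit:
{"api": "send_rows", "payload": {"moves": [{"slide":[0,0,0],"turn":0,"gripper":0.1},{"slide":[0,0,0],"turn":0,"gripper":0.1},{"slide":[0,0,0],"turn":0,"gripper":0.1},{"slide":[0,0,0],"turn":0,"gripper":0.1},{"slide":[0,0,0],"turn":0,"gripper":0.1}], "newtons": 30}}

```text
time_s: 19.38
tcp_pos: [0.5836, 0.3147, 0.1469]
eef_rot: [-180.0, 0.0, -103.0]
contact_force: [-0.1, -0.8, 3.8]
gripper_width: 0.0216
gripper_force: 30.0
```

Run:
```python
from h import *
st()
b=np.array([np.cos(np.radians(5)),np.sin(np.radians(5)),0]); p=get_state()['tcp_pos']
go(p-.065*b+[0,0,.02],-103)
```

```text
t 19.3833 [0.5836 0.3147 0.1469] [-1.7996e+02  3.0000e-02 -1.0297e+02] F [-0.1 -0.8  3.8] w 0.0216 30.0
slide [ 0.134  0.412 -0.134] turn 0.0
```

Emit:
{"api": "send_rows", "payload": {"moves": [{"slide":[0,0,-0.03],"turn":0,"gripper":0.1},{"slide":[0,0,-0.06],"turn":0,"gripper":0.1},{"slide":[0,0,-0.09],"turn":0,"gripper":0.1},{"slide":[0,0,-0.125],"turn":0,"gripper":0.1},{"slide":[0,0,-0.125],"turn":0,"gripper":0.1}]}}

```text
time_s: 19.8
tcp_pos: [0.5836, 0.3149, 0.1664]
eef_rot: [-179.9, 0.1, -103.0]
contact_force: [0.1, -0.1, -4.0]
gripper_width: 0.0214
gripper_force: 30.0
```

Emit:
{"api": "send_rows", "payload": {"moves": [{"slide":[0,0,0],"turn":0,"gripper":0.1},{"slide":[0.033,0.1,0],"turn":0,"gripper":0.1},{"slide":[0.067,0.2,0],"turn":0,"gripper":0.1},{"slide":[0.1,0.3,0],"turn":0,"gripper":0.1},{"slide":[0.134,0.41,0],"turn":0,"gripper":0.1}]}}

```text
time_s: 20.22
tcp_pos: [0.5181, 0.3084, 0.1647]
eef_rot: [180.0, -0.0, -103.0]
contact_force: [-0.1, -0.1, -3.3]
gripper_width: 0.0219
gripper_force: 30.0
```

Run:
```python
from h import *
st()
go([*jp(.030,.015),.21],-103)
```

```text
t 20.2167 [0.5181 0.3084 0.1647] [ 1.7997e+02 -3.0000e-02 -1.0300e+02] F [-0.1 -0.1 -3.3] w 0.0219 30.0
slide [ 2.103 -0.585 -0.301] turn 0.0
```

Emit:
{"api": "send_rows", "payload": {"moves": [{"slide":[0,0,-0.15],"turn":0,"gripper":0.1},{"slide":[0,0,-0.3],"turn":0,"gripper":0.1},{"slide":[0.15,-0.04,-0.3],"turn":0,"gripper":0.1},{"slide":[0.35,-0.1,-0.3],"turn":0,"gripper":0.1},{"slide":[0.55,-0.155,-0.3],"turn":0,"gripper":0.1}]}}

```text
time_s: 20.63
tcp_pos: [0.5226, 0.2228, 0.2103]
eef_rot: [180.0, 0.0, -102.9]
contact_force: [0.4, -0.5, -3.3]
gripper_width: 0.0215
gripper_force: 30.0
```

Emit:
{"api": "send_rows", "payload": {"moves": [{"slide":[0.2,-0.055,0],"turn":0,"gripper":0.1},{"slide":[0.4,-0.11,0],"turn":0,"gripper":0.1},{"slide":[0.6,-0.165,0],"turn":0,"gripper":0.1},{"slide":[0.8,-0.22,0],"turn":0,"gripper":0.1},{"slide":[0.95,-0.26,0],"turn":0,"gripper":0.1}]}}

```text
time_s: 21.05
tcp_pos: [0.5284, 0.0734, 0.2102]
eef_rot: [180.0, -0.0, -103.0]
contact_force: [-0.7, 0.2, -3.6]
gripper_width: 0.0217
gripper_force: 30.0
```

Emit:
{"api": "send_rows", "payload": {"moves": [{"slide":[0.15,-0.04,0],"turn":0,"gripper":0.1},{"slide":[0.3,-0.085,0],"turn":0,"gripper":0.1},{"slide":[0.45,-0.13,0],"turn":0,"gripper":0.1},{"slide":[0.6,-0.17,0],"turn":0,"gripper":0.1},{"slide":[0.6,-0.17,0],"turn":0,"gripper":0.1}]}}

```text
time_s: 21.47
tcp_pos: [0.533, -0.0209, 0.21]
eef_rot: [180.0, -0.0, -103.1]
contact_force: [0.1, 0.9, -3.4]
gripper_width: 0.0214
gripper_force: 30.0
```

Run:
```python
from h import *
st(); go([*jp(.030,.015),.097],-103)
c=snap('wrist','wr9.png'); np.save('c9.npy',c,allow_pickle=True)
hsv=cv2.cvtColor(c['img'],cv2.COLOR_RGB2HSV); m=((hsv[...,2]>150)&(hsv[...,1]<50)).astype(np.uint8)
print([(np.round(d['location'],4).tolist(),round(d['p'],2),np.round(wproj(c,d['location']))) for d in optics.look_for('wrist','block')[:2]])
# predicted pixels of home block's corners
for x,y in((.005,-.035),(.055,-.035),(.055,.065),(.005,.065)): print((x,y),np.round(wproj(c,[*jp(x,y),.028]),1))
```

```text
t 21.4667 [ 0.533  -0.0209  0.21  ] [ 1.7996e+02 -5.0000e-02 -1.0310e+02] F [ 0.1  0.9 -3.4] w 0.0214 30.0
slide [-0.015  0.005  0.753] turn -0.001
[([0.529, -0.043, 0.0244], 0.62, array([282., 173.]))]
(0.005, -0.035) [308.1 149. ]
(0.055, -0.035) [260.1 149.1]
(0.055, 0.065) [261.6 240. ]
(0.005, 0.065) [306.7 240. ]
```

Run:
```python
from h import *
c=np.load('c9.npy',allow_pickle=True).item(); g=c['img'].astype(int)
for r in(155,165,175,185): print(r,[tuple(int(x) for x in g[r,k]) for k in range(254,266)],'|',[tuple(int(x) for x in g[r,k]) for k in range(302,314)])
for k in(270,282,295): print(k,[tuple(int(x) for x in g[r,k]) for r in range(142,156)])
```

```text
155 [(89, 90, 92), (90, 91, 93), (90, 90, 93), (90, 91, 94), (88, 89, 91), (97, 97, 98), (166, 161, 161), (223, 218, 217), (218, 213, 211), (216, 210, 209), (214, 208, 208), (215, 209, 209)] | [(255, 255, 255), (255, 255, 255), (255, 255, 255), (255, 255, 255), (255, 255, 255), (245, 242, 240), (185, 119, 81), (159, 97, 60), (107, 72, 56), (108, 74, 57), (109, 74, 55), (112, 76, 56)]
165 [(90, 91, 93), (90, 91, 93), (90, 91, 93), (90, 91, 93), (89, 90, 92), (88, 89, 90), (159, 155, 155), (221, 215, 215), (218, 211, 212), (216, 210, 209), (213, 208, 207), (213, 207, 207)] | [(212, 204, 204), (255, 255, 255), (255, 255, 255), (255, 255, 255), (255, 255, 255), (210, 209, 205), (106, 73, 57), (105, 71, 54), (109, 74, 57), (109, 74, 56), (110, 74, 57), (111, 74, 57)]
175 [(91, 92, 93), (91, 92, 93), (90, 92, 93), (91, 93, 95), (90, 91, 93), (76, 77, 78), (152, 147, 147), (216, 210, 209), (217, 212, 210), (215, 210, 209), (213, 207, 207), (214, 208, 208)] | [(216, 210, 210), (216, 210, 209), (215, 209, 208), (214, 209, 207), (219, 215, 215), (133, 119, 113), (99, 66, 50), (108, 73, 56), (1
[... 438 characters left out ...]
109, 73, 54)]
270 [(99, 68, 52), (100, 70, 53), (101, 70, 53), (99, 69, 52), (100, 69, 52), (100, 69, 52), (109, 89, 78), (153, 150, 150), (216, 210, 210), (215, 209, 209), (215, 207, 207), (214, 207, 208), (214, 208, 209), (212, 208, 206)]
282 [(104, 71, 56), (103, 71, 55), (104, 71, 55), (102, 71, 55), (104, 71, 55), (103, 71, 56), (113, 93, 84), (159, 154, 155), (215, 209, 209), (213, 208, 208), (212, 207, 206), (212, 206, 206), (213, 207, 206), (213, 207, 206)]
295 [(168, 104, 67), (168, 103, 66), (169, 105, 67), (152, 96, 63), (97, 68, 53), (101, 70, 55), (110, 90, 81), (162, 159, 159), (223, 217, 217), (222, 216, 216), (221, 215, 214), (220, 214, 213), (220, 214, 213), (220, 215, 213)]
```

The block's edges sit within about 0.5 px of the predicted home outline, with the grey stop directly adjacent. Lowering the weight.

Emit:
{"api": "send_rows", "payload": {"moves": [{"slide":[-0.015,0.005,0.15],"turn":0,"gripper":0.1},{"slide":[-0.015,0.005,0.32],"turn":0,"gripper":0.1},{"slide":[-0.015,0.005,0.48],"turn":0,"gripper":0.1},{"slide":[-0.015,0.005,0.58],"turn":0,"gripper":0.1},{"slide":[-0.015,0.005,0.62],"turn":0,"gripper":0.1}]}}

```text
time_s: 21.98
tcp_pos: [0.5318, -0.0151, 0.1147]
eef_rot: [179.8, -0.1, -102.9]
contact_force: [-1.0, 0.4, -3.5]
gripper_width: 0.0215
gripper_force: 30.0
```

Emit:
{"api": "send_rows", "payload": {"moves": [{"slide":[0,0,0.02],"turn":0,"gripper":0.1},{"slide":[0,0,0.04],"turn":0,"gripper":0.1},{"slide":[0,0,0.06],"turn":0,"gripper":0.1},{"slide":[0,0,0.08],"turn":0,"gripper":0.1},{"slide":[0,0,0.09],"turn":0,"gripper":0.1}]}}

```text
time_s: 22.4
tcp_pos: [0.5337, -0.0153, 0.104]
eef_rot: [-180.0, 0.0, -103.0]
contact_force: [0.2, -0.6, -3.9]
gripper_width: 0.0212
gripper_force: 30.0
```

Emit:
{"api": "send_rows", "payload": {"moves": [{"slide":[0,0,0.008],"turn":0,"gripper":0.1},{"slide":[0,0,0.016],"turn":0,"gripper":0.1},{"slide":[0,0,0.024],"turn":0,"gripper":0.1},{"slide":[0,0,0.03],"turn":0,"gripper":0.1},{"slide":[0,0,0.03],"turn":0,"gripper":0.1}]}}

```text
time_s: 22.82
tcp_pos: [0.5333, -0.0156, 0.0991]
eef_rot: [180.0, -0.0, -103.0]
contact_force: [-0.7, -0.5, -3.7]
gripper_width: 0.0215
gripper_force: 30.0
```

Run:
```python
from h import *
st();jt()
```

```text
t 22.8167 [ 0.5333 -0.0156  0.0991] [ 179.99   -0.   -102.98] F [-0.7 -0.5 -3.7] w 0.0215 30.0
t 22.8167 jig [0.03   0.0182] z 0.0991 Fjig [-0.6 -0.6] Fz -3.7
```

Emit:
{"api": "send_rows", "payload": {"moves": [{"slide":[0.01,0,0],"turn":0,"gripper":0.1},{"slide":[0.02,0,0.005],"turn":0,"gripper":0.1},{"slide":[0.02,0,0.012],"turn":0,"gripper":0.1},{"slide":[0.02,0,0.018],"turn":0,"gripper":0.1},{"slide":[0.02,0,0.022],"turn":0,"gripper":0.1}]}}

```text
time_s: 23.23
tcp_pos: [0.5326, -0.0185, 0.0957]
eef_rot: [180.0, -0.0, -103.0]
contact_force: [0.0, 1.2, -3.8]
gripper_width: 0.0212
gripper_force: 30.0
```

Emit:
{"api": "send_rows", "payload": {"moves": [{"slide":[0,0,0.002],"turn":0,"gripper":0.1},{"slide":[0,0,0.004],"turn":0,"gripper":0.1},{"slide":[0,0,0.006],"turn":0,"gripper":0.1},{"slide":[0,0,0.008],"turn":0,"gripper":0.1},{"slide":[0,0,0.008],"turn":0,"gripper":0.1}]}}

```text
time_s: 23.65
tcp_pos: [0.5328, -0.0185, 0.095]
eef_rot: [-180.0, -0.0, -103.0]
contact_force: [-0.1, -0.2, -0.2]
gripper_width: 0.0214
gripper_force: 30.0
```

Run:
```python
from h import *
jt()
```

```text
t 23.65 jig [0.0302 0.0153] z 0.095 Fjig [-0.1 -0.2] Fz -0.2
```

The weight now rests on the block (Fz about 0). Releasing and rising.

Emit:
{"api": "send_rows", "payload": {"moves": [{"slide":[0,0,0],"turn":0,"gripper":0.25},{"slide":[0,0,0],"turn":0,"gripper":0.35},{"slide":[0,0,0],"turn":0,"gripper":0.5},{"slide":[0,0,0],"turn":0,"gripper":0.6},{"slide":[0,0,0],"turn":0,"gripper":0.6}]}}

```text
time_s: 24.07
tcp_pos: [0.533, -0.0183, 0.0949]
eef_rot: [-180.0, 0.0, -103.0]
contact_force: [-0.4, 1.0, -0.2]
gripper_width: 0.0432
gripper_force: 0.0
```

Emit:
{"api": "send_rows", "payload": {"moves": [{"slide":[0,0,0],"turn":0,"gripper":0.6},{"slide":[0,0,-0.08],"turn":0,"gripper":0.6},{"slide":[0,0,-0.2],"turn":0,"gripper":0.6},{"slide":[0,0,-0.4],"turn":0,"gripper":0.6},{"slide":[0,0,-0.6],"turn":0,"gripper":0.6}]}}

```text
time_s: 24.48
tcp_pos: [0.532, -0.0187, 0.1851]
eef_rot: [179.9, -0.1, -103.0]
contact_force: [1.3, -0.4, 0.5]
gripper_width: 0.0524
gripper_force: 0.0
```

Emit:
{"api": "send_rows", "payload": {"moves": [{"slide":[-0.2,0,-0.2],"turn":0,"gripper":0.6},{"slide":[-0.4,0,-0.2],"turn":0,"gripper":0.6},{"slide":[-0.6,0,-0.2],"turn":0,"gripper":0.6},{"slide":[-0.7,0,-0.2],"turn":0,"gripper":0.6},{"slide":[-0.7,0,-0.2],"turn":0,"gripper":0.6}]}}

```text
time_s: 24.9
tcp_pos: [0.5569, 0.0864, 0.2145]
eef_rot: [-180.0, 0.0, -102.8]
contact_force: [0.1, -1.1, 0.6]
gripper_width: 0.0525
gripper_force: 0.0
```

Run:
```python
from h import *
st(); c=snap('wrist','wr10.png'); np.save('c10.npy',c,allow_pickle=True)
for n in('block','weight','weight_grip'): print(n,[(np.round(d['location'],4).tolist(),round(d['p'],2)) for d in optics.look_for('wrist',n)[:3]])
print('home grip',jp(.03,.015))
P=lambda x,y,z:np.round(wproj(c,[*jp(x,y),z]),1)
print('top disc pred',P(.03,.015,.128)); g=c['img'].astype(int)
u,v=P(.03,.015,.128).astype(int)
d=(g[v-25:v+26,u-25:u+26].max(2)<70).astype(np.uint8); ys,xs=np.nonzero(d); print('dark blob',xs.min()+u-25,xs.max()+u-25,ys.min()+v-25,ys.max()+v-25)
u,v=P(.055,-.02,.028); print(u,v,g[int(v),int(u)-5:int(u)+6,0]); u,v=P(.005,-.02,.028); print(u,v,g[int(v),int(u)-5:int(u)+6].tolist())
u,v=P(.03,.065,.028); print(u,v,g[int(v)-6:int(v)+7,int(u)].tolist())
u,v=P(.03,-.035,.028); print(u,v,g[int(v)-6:int(v)+7,int(u)].tolist())
```

```text
t 24.9 [0.5569 0.0864 0.2145] [-1.7999e+02  1.0000e-02 -1.0283e+02] F [ 0.1 -1.1  0.6] w 0.0525 0.0
block [([0.5366, -0.0053, 0.0252], 0.95)]
weight [([0.5337, -0.0163, 0.1006], 0.97), ([0.5478, 0.2146, 0.081], 0.59)]
weight_grip [([0.5329, -0.0155, 0.1029], 0.76), ([0.5487, 0.2119, 0.0818], 0.57)]
home grip [ 0.53261905 -0.0186899 ]
top disc pred [283.7  77.8]
dark blob 273 290 87 94
259.9 59.9 [153 153 153 151 152 137 249 255 254 254 254]
307.9 60.1 [[254, 254, 255], [254, 254, 255], [254, 254, 255], [254, 255, 255], [255, 255, 255], [240, 239, 240], [156, 102, 77], [173, 117, 87], [177, 120, 90], [176, 118, 89], [178, 119, 88]]
283.5 139.1 [[206, 201, 200], [204, 199, 198], [205, 200, 198], [204, 200, 199], [206, 201, 200], [210, 205, 204], [118, 116, 115], [87, 88, 90], [90, 91, 93], [90, 91, 93], [90, 89, 91], [88, 89, 90], [87, 88, 91]]
284.0 46.2 [[164, 113, 86], [164, 113, 87], [164, 112, 86], [164, 114, 87], [164, 113, 86], [163, 112, 85], [146, 97, 72], [255, 255, 255], [255, 255, 255], [254, 255, 255], [254, 254, 255], [254, 254, 255], [254, 254, 255]]
```

All four block edges are at the home outline, and the weight stands on the block's middle.

```bash
python3 -c "
from h import *
print(order.close_job())"
```

```text
the job is handed in; nothing more can be done
None
```

I handed the job in at about 25 s. The block is flush against both stops, and the weight is standing upright on its middle, per the last wrist-camera check. The hand-in returned no verdict.

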